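# Draw the solvent caddy forward from under the rack with the hook

### The job

The caddy of solvent jars is pushed to the back of its spill tray, under the wire rack where a hand does not fit. Take the hook off its rest, catch it behind the caddy's pull bar and draw the caddy forward slowly, without jerking, hauling hard or touching it by hand, until it bears firmly and squarely on the stop bar at the tray's front, and keep that light pull on for a moment. Then unhook without pushing the caddy off the stop, lay the hook back in its rest as you found it, and leave both jars upright and everything else undisturbed.

Things in the scene. Friction and masses are not known exactly. Their poses are not given: they have to be found in the camera images.
- station: Fixed stainless spill tray under a chrome wire rack. Sizes in mm. Origin: on the bench, mid inner face of the tray's front wall; +x runs into the tray, the line the caddy slides on; z up. Inner length 215 (x), inner width 206 (y), floor top 4 above the bench, walls 6 thick, 24 high. The space above the tray's front 47, and before it, is open.
- deck_edge (a point): Middle of the front edge of the rack's wire deck, on its underside, 47 behind the tray's front wall and 167 above the bench. The deck runs 216 back from here (station x) and 170 to either side, and is 8 thick (solid to the touch); posts 18 diameter at station x = 55 and 255, y = +-165, reach 192 above the bench.
- front_wall: The tray's fixed front wall, 6 thick, 24 high; origin and axes as station. Clamped across the tray just behind it is an adjustable black stop bar, 200 wide, 25 high, with brass thumbscrews at its ends. The bar's rear face, where the caddy stops, stands 8 to 28 behind the wall's inner face: its setting differs each time and is not measured. Clamped, it is rigid.
- caddy: Blue open steel caddy, loose, 90 deep (x), 190 wide (y), walls 45 high, 4 thick, one divider. With its jars 0.6 to 1 kg; an unmeasured 2 to 5 N slides it. Origin: centre of underside; -x is its front, with the pull bar. Front face starts 75 to 110 from the tray's front wall, a little askew, 8 play to each side wall. Home: square on the stop bar; a firm light pull bears 5 to 11 N on that.
- caddy_bar (a point): Middle of the caddy's dark pull bar: round bar 8 in diameter, straight for 100 along the caddy's y, its axis 34 before the caddy's front face and 52 above the caddy's underside (56 above the bench). Between bar and front face is an open gap of 30 for the hook. At both ends the bar slopes back to the front face.
- jar_left: Clear glass jar with brown lid in the caddy's left (+y) half, 66 diameter, about 100 high, loose. Origin: centre of its underside.
- jar_right: Amber glass jar with green lid in the caddy's right (-y) half, 66 diameter, about 100 high, loose. Origin: centre of its underside.
- hook: Loose 90 g hand hook lying level in its rest. Origin: mid wooden grip, on the axis; x along the tool to the hook, z up. Grip 90 long (x), 16 wide (y), 22 high. Brass tail 14 diameter, x = -45 to -85. Steel rod 8 diameter, x = 45 to 130, there bent straight down (hook limb, 8 diameter, ends 42 below the axis). Mass centre near the origin.
- hook_tip (a point): Axis of the hook's downturned limb 38 below the tool's axis (at x = 130, z = -38 of the hook; the rounded end lies 4 lower).
- rest: Fixed wooden rest. Origin: on the bench under the mid grip of the resting hook; x along the tool. Base 190 x 70 x 12; two upright 90-degree V forks 12 thick, 43 wide at the mouth, at x = -65 (takes the tail) and 85 (takes the rod), tops 78 high. The hook's axis lies 62 above the bench, x and z as the rest's. The forks centre the hook if let go just above.
- tumbler: Bystander: steel tumbler with brushes, loose, 80 diameter, 115 high, brushes to about 225. Origin: centre of its underside.
- varnish: Bystander: amber jar with black lid, loose, 64 diameter, about 85 high. Origin: centre of its underside.
- spray: Bystander: spray can, loose, 66 diameter, about 190 high. Origin: centre of its underside.
- dish: Bystander: white china colour dish, loose, 68 diameter, 16 high, standing before the tray, below the line of the pull. Origin: centre of its underside.
Mind the look-alikes: they are no part of the job. Of the things shaped like the hook, the wooden one is meant.

How it is judged:
By the outcome, as a careful person would: the job done as asked, in the order asked, and still so for the second after the job is handed in, with the robot touching nothing.
It also fails if it takes over 69 s, if anything falls off the work surface, if the arm or the gripper's body presses on something with over 40 N, if the wrist force passes 120 N, or if a joint passes its speed limit or range.

### The arm

A 6-joint arm with a two-finger parallel gripper is mounted at the origin on the work surface. World frame = base frame: x ahead of the robot, y to its left, z up, the work surface at z = 0. Lengths are in mm, angles in rad, forces in N, time in s.
With the tool pointing down it reaches from about 275 to 1000 mm from the base axis. Payload 8.4 kg.
Tool frame: the origin (TCP) lies at the very end of the fingers, on their centre line; the grasp point (between the pads) lies 19 mm behind it; z points along the fingers, y is the line along which they close (so a half turn about z gives the same grasp; the last joint's range is limited). The gripper opens to 85 mm and grips with 20 to 120 N. Pads are 22 mm wide; open, the fingers measure 114 mm over their backs; the gripper's body (76 mm by 85 mm) begins 54 mm behind the grasp point. The pads swing forward as they close: fully open they stand 13 mm farther back than shut.
Start: joints at [-1.286, 0.353, 1.633, -0, 1.155, -0.002], TCP at [176.801, -599.474, 231.281] pointing down, gripper open.
Joint ranges: [-2.63, 2.63], [-0.92, 2.1], [0.06, 2.66], [-1.3, 4.44], [0, 2.69], [-3.02, 3.02]. Speed limits (rad/s): [2.22, 2.22, 2.79, 3.14, 3.14, 3.14].

### API

Orientations are given as [roll, pitch, yaw] about the fixed x, y, z axes, in that order (R = Rz(yaw) Ry(pitch) Rx(roll)).
In Python, from rig import sensors, grab_frame, camera_params, order gives the robot as it stands. The module is installed in compiled form; this text tells all that it offers.
- The arm moves only by the tool move_arm, never from a script. Its argument "motion" is a list of rows, each a list of 7 numbers: the turn, a rotation vector about the tool's x, y, z in shares of pi rad (1.0 is pi rad), then the shift along the tool's x, y, z in a scale on which 1.0 is 1 m, then the finger opening in m, from 0 to 0.0854. A call has 1 to 8 rows; each row is the pose to reach, as a shift and turn from the pose commanded when the call began, along the tool's axes at that moment; what a row does not reach only later rows make up. A row lasts 1/8 s, in which the tool goes at most 62.5 mm and 10.7 degrees, less where a joint would pass 70% of its speed; a pose out of reach is approached as far as the arm can. A call with a gripper value outside its range is refused whole. The fingers move at their own pace and stop on an object; "grip_force" is the grip in N (left out, the last holds). Time passes only in rows, so rows that repeat a pose let the fingers close. It gives the time, the measured TCP pose, the force, the opening and the grip force at its end, in the units of the state.
- sensors.sense(): the state, without advancing time (a new reading comes with each control period).
- grab_frame(name): name is "side" or "top" or "wrist"; returns (picture, depth): 420x560x3 uint8, red, green, blue; 420x560 float32, mm along the optical axis (not along the pixel's ray), 0 where there is no reading.
- camera_params(name): a dict with "camera_matrix" (3x3 intrinsics, pixels), "world_from_camera" (4x4, takes a point from camera to world coordinates). Camera axes: x right, y down, z forward; pixel columns grow to the right and rows downward; lengths in mm; the calibration is good to about 2 mm. A picture is of the moment at which its call begins: read the wrist's pose just before it. camera_params takes no time and is no camera call; for the wrist camera it gives the pose at the moment of the call.
- order.sign_off(): hands the job in; it is judged then, once.
The state is a dict: "clock": time; "qpos": joint angles; "qvel": joint speeds; "joint_efforts": joint torques, N m; "eef_pos": TCP position; "tcp_rot": TCP orientation; "contact_force": force on the tool from outside, world axes, zero at the start; "wrist_torque": the same for the moment, N m; "opening": opening from 0.0 (shut) to 1.0 (fully open); "grasp_force": force on a finger pad.
Only numpy, scipy, OpenCV 4.12 (cv2) and the standard library are available. Lean on these libraries where they do the work, as an engineer would, in place of code of your own. Each camera call takes 0.05 s, during which the arm holds its last target. There are 200 camera calls.

## Working session

There is one attempt and no reset: what is moved stays moved. The work goes in short steps, Python scripts to look and compute and a tool call to move; the robot and the scene stay as the last step left them, time stands still between calls to the robot, and variables do not carry over. Pictures are saved under pics/ and viewed, at most 10 in all, crops included, and the job is handed in when it is done.

Besides the shell and the picture viewer there is one more tool, called after "Request:" as name(argument=value, ...), one argument or row to a line, values as JSON. move_arm: Moves the arm, as the interface text tells. Its arguments: {"type":"object","properties":{"motion":{"type":"array","items":{"type":"array","items":{"type":"number"}}},"grip_force":{"type":"number"}},"required":["motion"]}

```bash
mkdir -p pics
cat > h.py <<'E'
import numpy as np, cv2
from rig import sensors, grab_frame, camera_params, order
def snap(n,f=None):
    P=camera_params(n); p,d=grab_frame(n)
    np.savez(''+n+'.npz',p=p,d=d,K=P['camera_matrix'],T=P['world_from_camera'])
    if f: cv2.imwrite('pics/'+f,p[:,:,::-1])
    return p,d
def load(n): return np.load(''+n+'.npz')
def cloud(n):
    z=load(n);d=z['d'].astype(float);K=np.array(z['K']);T=np.array(z['T'])
    v,u=np.mgrid[:d.shape[0],:d.shape[1]]
    c=np.stack([(u-K[0,2])/K[0,0]*d,(v-K[1,2])/K[1,1]*d,d],-1)
    w=c@T[:3,:3].T+T[:3,3]; w[d<=0]=np.nan
    return w
def ray(n,u,v,zw):
    z=load(n);K=np.array(z['K']);T=np.array(z['T'])
    r=T[:3,:3]@np.array([(u-K[0,2])/K[0,0],(v-K[1,2])/K[1,1],1]);o=T[:3,3]
    return o+r*(zw-o[2])/r[2]
E
python3 - <<'E'
from h import *
for n in('top','side'):
    snap(n,n+'0.png'); print(n,np.round(load(n)['T'],3).tolist(),load(n)['K'][0])
print(sensors.sense())
E
```

```text
top [[-0.008, -0.983, 0.184, 303.623], [-1.0, 0.002, -0.03, 21.862], [0.029, -0.184, -0.983, 1015.192], [0.0, 0.0, 0.0, 1.0]] [398.10837026   0.         278.01692563]
side [[-0.823, -0.302, 0.481, -180.715], [-0.568, 0.405, -0.717, 961.69], [0.022, -0.863, -0.505, 778.467], [0.0, 0.0, 0.0, 1.0]] [497.62021353   0.         284.10004549]
{'clock': 0.1, 'qpos': array([-1.28638828e+00,  3.53569359e-01,  1.63402525e+00,  9.80678586e-06,
        1.15521461e+00, -2.41978128e-03]), 'qvel': array([ 7.13314876e-04, -2.87804839e-04, -2.41214503e-03,  1.45824072e-03,
       -1.86394084e-05,  3.87508638e-04]), 'joint_efforts': array([ 2.69517232e-04, -6.06356049e+01, -3.42819750e+01, -3.69363045e-05,
        3.86668937e-03,  9.25975371e-06]), 'eef_pos': array([ 176.69512073, -599.07422138,  230.65747892]), 'tcp_rot': array([-3.14037611e+00, -1.19110337e-05,  2.86823860e-01]), 'contact_force': array([-0.70280664, -0.66551633, -0.19309801]), 'wrist_torque': array([-0.04373191, -0.05234807,  0.02316036]), 'grasp_force': 0.0, 'opening': 0.9990093297860949}
```

View pics/top0.png

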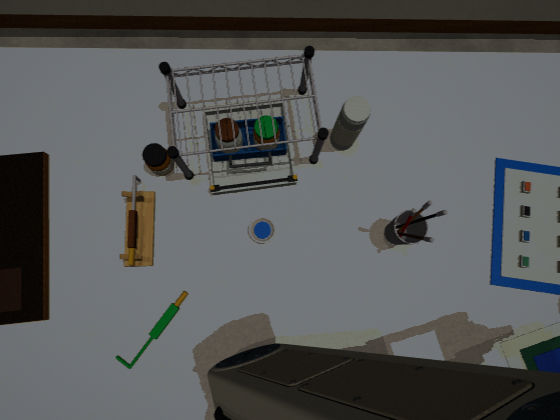

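View pics/side0.png

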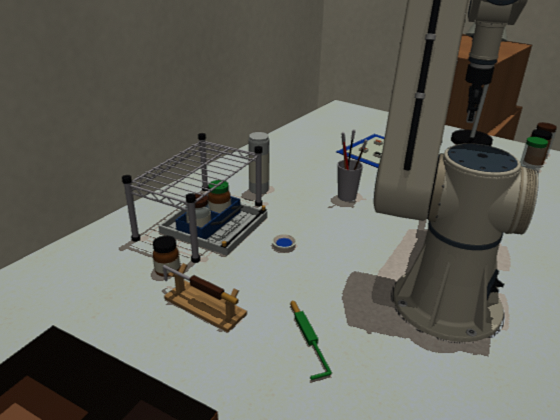

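Hook candidates: the wooden-grip hook in the rest, top (132,225) / side (207,287), and the green-handled hook on the bench, top (162,325) / side (308,330). I choose the wooden one and check it in a crop.

Run:
```python
from h import *
p=load('top')['p'][:,:,::-1]
a=cv2.resize(p[40:205,150:340],None,fx=3,fy=3,interpolation=cv2.INTER_CUBIC)
b=cv2.resize(p[165:275,110:165],None,fx=4,fy=4,interpolation=cv2.INTER_CUBIC)
m=np.zeros((500,800,3),np.uint8);m[:495,:570]=a;m[:440,575:795]=b
cv2.imwrite('pics/c1.png',cv2.convertScaleAbs(m,alpha=1.6))
```

```text
(no output)
```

View pics/c1.png

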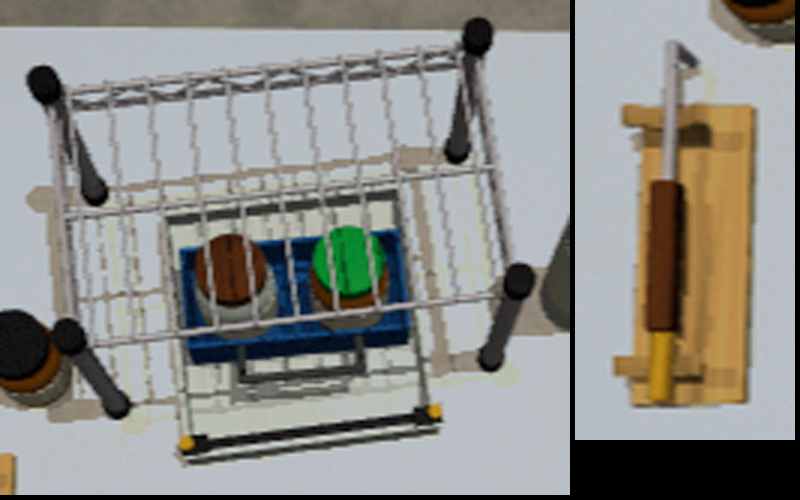

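```bash
cat > fit.py <<'E'
from h import *
L=lambda x,y,z:ray('top',150+x/3-.33,40+y/3-.33,z)
R=lambda x,y,z:ray('top',110+(x-575)/4-.4,165+y/4-.4,z)
def fit2(A,B):
    A=np.array(A,float);B=np.array(B,float);a=A-A.mean(0);b=B-B.mean(0)
    th=np.arctan2((a[:,0]*b[:,1]-a[:,1]*b[:,0]).sum(),(a*b).sum());M=np.array([[np.cos(th),-np.sin(th)],[np.sin(th),np.cos(th)]])
    t=B.mean(0)-M@A.mean(0); return th,t,B-(A@M.T+t)
E
python3 - <<'E'
from fit import *
W=[L(*q,192)[:2] for q in((68,333),(518,282),(43,84),(478,38))]
th,t,r=fit2([(55,165),(55,-165),(255,165),(255,-165)],W)
print('station th',th,'t',t,'res',r.round(1).tolist())
M=np.array([[np.cos(th),-np.sin(th)],[np.sin(th),np.cos(th)]])
S=lambda w:(M.T@(np.array(w)[:2]-t)).round(1)
print('bar ends',S(L(240,378,58)),S(L(363,372,58)))
print('stop ends rear/top',S(L(200,440,29)),S(L(430,410,29)))
print('wall',S(L(185,460,24)),S(L(437,430,24)))
print('caddy front corners',S(L(190,352,45)),S(L(408,335,45)))
a=R(672,45,66);b=R(660,403,66);g1=R(667,182,73);g2=R(661,330,73)
print('rod end',a,'tail',b,'grip',g1,g2,'yaw',np.arctan2((a-b)[1],(a-b)[0]))
print('dish',L(0,0,0),ray('top',261,230,16))
c=cloud('top')
def reg(x0,x1,y0,y1,z0,z1):
    m=(c[...,0]>x0)&(c[...,0]<x1)&(c[...,1]>y0)&(c[...,1]<y1)&(c[...,2]>z0)&(c[...,2]<z1);return c[m]
m=(b+a)/2
q=reg(min(a[0],b[0])-20,a[0]+20,m[1]-40,m[1]+40,55,90)
print(len(q)); 
for x in np.arange(q[:,0].min(),q[:,0].max(),20):
    s=q[(q[:,0]>=x)&(q[:,0]<x+20)]
    if len(s): print(x.round(),len(s),s[:,1].min().round(1),np.median(s[:,1]).round(1),s[:,1].max().round(1),np.median(s[:,2]).round(1),s[:,2].max().round(1))
E
```

```text
station th 0.1256193045119032 t [550.03230227  54.22708496] res [[2.7, -1.8], [1.0, 1.2], [-1.7, -0.5], [-2.0, 1.1]]
bar ends [50.9 52.3] [ 43.3 -49.7]
stop ends rear/top [10.  93.4] [  11.6 -103.6]
wall [ -4.5 108.3] [  -5.4 -107.6]
caddy front corners [82.8 92.2] [ 75.  -92.5]
rod end [565.45100217 344.34521599  66.        ] tail [348.97966519 338.65859142  66.        ] grip [479.16736449 339.99151796  73.        ] [391.02952399 338.27425622  73.        ] yaw 0.02626360186049419
dish [976.69435467 345.98951446   0.        ] [437.91135567  35.06012927  16.        ]
750
352.0 103 314.7 337.7 365.0 68.5 74.1
372.0 90 315.4 338.6 363.4 68.3 77.7
392.0 74 331.6 336.2 347.5 72.8 77.8
412.0 78 331.9 338.1 348.5 72.4 78.1
432.0 73 332.3 337.9 349.3 72.3 77.8
452.0 73 332.7 337.8 348.0 72.7 77.0
472.0 50 333.1 340.0 350.0 69.5 75.5
492.0 32 338.2 341.3 346.1 66.0 69.8
512.0 126 317.7 343.7 367.6 68.4 80.3
532.0 24 339.4 342.4 345.9 65.6 71.2
552.0 27 338.7 342.4 346.5 65.2 68.8
```

The crop shows the wooden grip (brown) with brass tail in the rest: that's the hook. The caddy bar is near crop (300,376), and the stop bar runs from (190,443) to (432,411). The next script works out the move.

```bash
cat > go.py <<'E'
import sys
from h import *
from scipy.spatial.transform import Rotation as Ro
# target x y z yaw (tool pointing down), prints turn & shift in tool frame from measured pose
def go(x,y,z,yaw):
    s=sensors.sense();R0=Ro.from_euler('xyz',s['tcp_rot']);R1=Ro.from_euler('xyz',[np.pi,0,yaw])
    print('turn',(R0.inv()*R1).as_rotvec().round(4),'shift m',(R0.inv().apply(np.array([x,y,z])-s['eef_pos'])/1000).round(4),'t',round(s['clock'],2))
if __name__=='__main__': go(*map(float,sys.argv[1:5]))
E
python3 go.py 434 340 230 3.168; python3 go.py 434 340 230 3.1
```

```text
turn [-2.0000e-04 -1.8000e-03 -2.8812e+00] shift m [ 0.5125 -0.8279  0.0017] t 0.1
turn [-3.0000e-04 -1.7000e-03 -2.8132e+00] shift m [ 0.5125 -0.8279  0.0017] t 0.1
```

Units first: turns go in shares of pi rad. So -2.88 rad is -0.9167.

Request:
move_arm(
  motion=[
    [0,0,-0.9167,0.5125,-0.828,0,0.0854],
    [0,0,-0.9167,0.5125,-0.828,0,0.0854],
    [0,0,-0.9167,0.5125,-0.828,0,0.0854],
    [0,0,-0.9167,0.5125,-0.828,0,0.0854],
    [0,0,-0.9167,0.5125,-0.828,0,0.0854],
    [0,0,-0.9167,0.5125,-0.828,0,0.0854],
    [0,0,-0.9167,0.5125,-0.828,0,0.0854],
    [0,0,-0.9167,0.5125,-0.828,0,0.0854],
  ],
)

```text
clock: 1.1
eef_pos: [309.0, -115.5, 231.4]
tcp_rot: [3.141, 0.0, 1.792]
contact_force: [0.9, 0.7, 0.2]
opening: 0.999
grasp_force: 0.0
```

```bash
python3 go.py 434 340 230 3.168;python3 -c "
from h import *;print(sensors.sense()['qpos'],sensors.sense()['eef_pos'])"
```

```text
turn [ 4.0000e-04  1.0000e-03 -1.3759e+00] shift m [0.4169 0.2219 0.0014] t 1.1
[-3.62316170e-01 -1.42121716e-01  2.19801213e+00  1.21380853e-04
  1.08472444e+00 -5.83695922e-01] [ 308.99186359 -115.47973102  231.43355682]
```

In the tool's units: -1.376 rad is -0.438.

Request:
move_arm(
  motion=[
    [0,0,-0.438,0.417,0.222,0,0.0854],
    [0,0,-0.438,0.417,0.222,0,0.0854],
    [0,0,-0.438,0.417,0.222,0,0.0854],
    [0,0,-0.438,0.417,0.222,0,0.0854],
    [0,0,-0.438,0.417,0.222,0,0.0854],
    [0,0,-0.438,0.417,0.222,0,0.0854],
    [0,0,-0.438,0.417,0.222,0,0.0854],
    [0,0,-0.438,0.417,0.222,0,0.0854],
  ],
)

```text
clock: 2.1
eef_pos: [436.6, 340.5, 230.8]
tcp_rot: [3.141, -0.0, -3.115]
contact_force: [0.4, -1.7, -0.4]
opening: 0.999
grasp_force: 0.0
```

```bash
python3 go.py 434 340 160 3.168;python3 - <<'E'
from h import *
s=sensors.sense();print(s['qpos'],s['eef_pos'],s['tcp_rot'])
snap('wrist');p=load('wrist')['p'];print(load('wrist')['T'].round(3).tolist())
snap('top');q=load('top')['p']
c=q[40:275,110:345]; 
m=np.concatenate([cv2.resize(p,(400,300)),cv2.resize(c,(300,300))],1)
cv2.imwrite('pics/w1.png',cv2.convertScaleAbs(m[:,:,::-1],alpha=1.5))
E
```

```text
turn [ 0.0002 -0.0001  0.0004] shift m [ 0.0026 -0.0005  0.0708] t 2.1
[ 6.59600467e-01  2.43145642e-01  1.78773829e+00  2.37583922e-04
  1.11073646e+00 -9.38142988e-01] [436.58128002 340.54395304 230.79045049] [ 3.14143739e+00 -1.48256788e-04 -3.11475101e+00]
[[-0.029, 0.947, 0.319, 354.087], [1.0, 0.027, 0.009, 338.583], [-0.0, 0.319, -0.948, 372.913], [0.0, 0.0, 0.0, 1.0]]
```

View pics/w1.png

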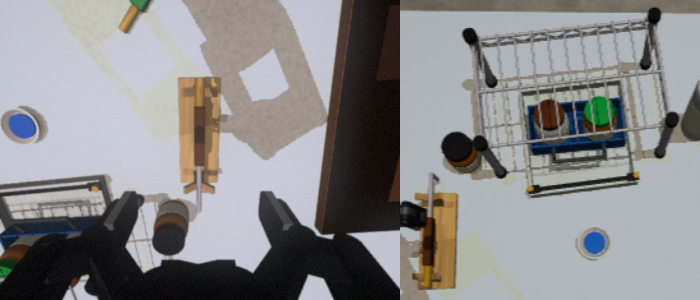

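Run:
```python
from h import *
c=cloud('wrist');p=load('wrist')['p']
m=(c[...,2]>58)&(c[...,2]<90)&(abs(c[...,1]-340)<30)&(c[...,0]>340)&(c[...,0]<600)
q=c[m]
for x in np.arange(345,590,12):
    s=q[(q[:,0]>=x)&(q[:,0]<x+12)]
    if len(s): 
        s=s[s[:,2]>s[:,2].max()-9]; print(x,len(s),s[:,1].min().round(1),np.mean(s[:,1]).round(1),s[:,1].max().round(1),s[:,2].max().round(1),np.percentile(s[:,2],90).round(1))
r=p.astype(int); 
b=m&(r[...,0]<120)&(r[...,0]>r[...,2]+15)&(c[...,2]>66); print(c[b].min(0),c[b].max(0),b.sum())
```

```text
345 76 334.4 341.2 347.4 69.8 68.4
357 240 316.1 342.1 366.5 73.6 70.9
369 389 316.1 340.9 367.0 73.8 71.8
381 144 335.5 341.8 348.6 73.4 69.7
393 192 334.4 342.2 350.1 74.1 73.2
405 188 334.8 342.5 350.5 74.6 73.1
417 172 335.1 342.6 350.6 74.0 73.2
429 166 335.4 342.8 350.4 73.8 73.0
441 160 335.6 343.2 350.8 74.3 73.0
453 158 335.9 343.6 351.3 74.3 72.9
465 154 336.2 343.8 351.8 73.8 73.0
477 72 336.4 344.1 351.9 73.3 72.8
489 68 341.1 344.7 348.3 66.1 65.5
501 66 341.5 345.1 348.7 66.3 65.7
513 182 320.4 345.2 369.5 77.9 75.8
525 48 320.4 341.8 369.7 77.8 76.2
537 56 342.5 345.8 349.7 66.3 65.3
549 50 342.8 345.9 349.1 65.9 65.4
561 32 343.1 346.2 349.4 66.0 65.3
585 28 310.3 312.5 315.4 84.9 84.5
[352.28385867 316.11980992  66.01120353] [527.88164101 369.55853612  77.88853309] 2033
```

```bash
python3 go.py 435 342 42 3.166
```

```text
turn [0.0008 0.0001 0.0006] shift m [0.0019 0.0011 0.1887] t 2.2
```

Request:
move_arm(
  motion=[
    [0,0,0,0.002,0.001,0.05,0.0854],
    [0,0,0,0.002,0.001,0.1,0.0854],
    [0,0,0,0.002,0.001,0.14,0.0854],
    [0,0,0,0.002,0.001,0.165,0.06],
    [0,0,0,0.002,0.001,0.18,0.045],
    [0,0,0,0.002,0.001,0.189,0.045],
    [0,0,0,0.002,0.001,0.189,0.03],
    [0,0,0,0.002,0.001,0.189,0.02],
  ],
  grip_force=60,
)

```text
clock: 3.2
eef_pos: [435.2, 339.7, 43.4]
tcp_rot: [3.139, 0.002, -3.121]
contact_force: [0.3, -0.1, 0.9]
opening: 0.234
grasp_force: 0.3
```

```bash
python3 go.py 435 342 42 3.166
```

```text
turn [ 0.0022  0.0018 -0.0037] shift m [0.0001 0.0023 0.0014] t 3.2
```

Request:
move_arm(
  motion=[
    [0,0,0,0,0,0,0.019],
    [0,0,0,0,0,0,0.018],
  ],
)

```text
clock: 3.45
eef_pos: [435.3, 340.3, 43.7]
tcp_rot: [3.139, 0.002, -3.121]
contact_force: [-0.4, 5.4, 1.3]
opening: 0.21
grasp_force: 3.1
```

```bash
python3 go.py 435 342 42 3.166;python3 - <<'E'
from h import *
s=sensors.sense();print(s)
snap('wrist');c=cloud('wrist')
m=(c[...,2]>58)&(c[...,2]<90)&(abs(c[...,1]-340)<30)&(c[...,0]>340)&(c[...,0]<600)
q=c[m]
for x in np.arange(345,490,12):
    s=q[(q[:,0]>=x)&(q[:,0]<x+12)]
    if len(s): print(x,len(s),s[:,1].min().round(1),np.mean(s[:,1]).round(1),s[:,1].max().round(1),np.percentile(s[:,2],90).round(1))
E
```

```text
turn [ 0.0031  0.0024 -0.0035] shift m [0.0003 0.0017 0.0017] t 3.45
{'clock': 3.45, 'qpos': array([ 6.60182210e-01,  4.89945712e-01,  1.92686070e+00,  1.54700009e-03,
        7.20990775e-01, -9.32684277e-01]), 'qvel': array([ 0.00015419, -0.00082014,  0.00050259, -0.00207751,  0.00054054,
        0.0009327 ]), 'joint_efforts': array([-3.38307224e+00, -5.71646476e+01, -2.06453007e+01, -1.22892626e+00,
        7.17453528e-01,  5.50158718e-02]), 'eef_pos': array([435.31356706, 340.31820206,  43.73307263]), 'tcp_rot': array([ 3.13850831e+00,  2.43717465e-03, -3.12068635e+00]), 'contact_force': array([-0.39606008,  5.40034205,  1.34972357]), 'wrist_torque': array([0.94877249, 0.26706184, 0.03028569]), 'grasp_force': 3.090505823493004, 'opening': 0.20950655900664766}
345 403 332.9 339.8 346.8 69.3
357 1921 315.7 341.6 366.7 70.4
369 3139 315.6 340.7 367.0 71.5
381 998 333.9 340.9 348.1 69.8
393 1123 332.9 340.7 349.0 73.8
405 947 333.2 341.3 349.3 73.8
417 3317 310.0 340.8 369.9 88.1
429 1288 310.4 340.5 352.3 85.4
441 880 329.4 341.5 352.0 79.9
453 657 334.4 342.6 350.5 73.6
465 352 334.9 342.4 350.8 73.6
```

Request:
move_arm(
  motion=[
    [0,0,0,0,0.0005,0,0.019],
    [0,0,0,0,0.001,0,0.0185],
    [0,0,0,0,0.0015,0,0.018],
    [0,0,0,0,0.0015,0,0.017],
  ],
)

```text
clock: 4.0
eef_pos: [434.8, 340.8, 42.7]
tcp_rot: [3.14, 0.001, -3.121]
contact_force: [0.3, 5.6, 2.8]
opening: 0.196
grasp_force: 2.6
```

Request:
move_arm(
  motion=[
    [0,0,0,0,0.001,0,0.016],
    [0,0,0,0,0.0015,0,0.012],
    [0,0,0,0,0.0015,0,0.008],
    [0,0,0,0,0.0015,0,0.0],
  ],
  grip_force=60,
)

```text
clock: 4.5
eef_pos: [434.6, 341.6, 42.5]
tcp_rot: [3.141, 0.0, -3.12]
contact_force: [-0.0, 2.2, 5.2]
opening: 0.18
grasp_force: 58.4
```

Request:
move_arm(
  motion=[
    [0,0,0,0,0,-0.003,0.0],
    [0,0,0,0,0,-0.01,0.0],
    [0,0,0,0,0,-0.025,0.0],
    [0,0,0,0,0,-0.045,0.0],
    [0,0,0,0,0,-0.065,0.0],
    [0,0,0,0,0,-0.085,0.0],
    [0,0,0,0.01,0,-0.1,0.0],
    [0,0,0,0.025,0,-0.11,0.0],
  ],
)

```text
clock: 5.5
eef_pos: [408.6, 341.0, 153.3]
tcp_rot: [3.141, 0.0, -3.121]
contact_force: [-0.8, -0.1, -1.2]
opening: 0.176
grasp_force: 58.4
```

Run:
```python
from h import *
s=sensors.sense();print(s['eef_pos'],s['tcp_rot'],s['contact_force'],s['wrist_torque'])
snap('side','side1.png');snap('wrist');p=load('wrist')['p']
q=load('side')['p'][160:360,60:360]
m=np.concatenate([cv2.resize(p,(400,300)),cv2.resize(q,(400,300))],1)
cv2.imwrite('pics/w2.png',cv2.convertScaleAbs(m[:,:,::-1],alpha=1.5))
```

```text
[408.5877464  341.00670685 153.32238614] [ 3.14117405e+00  4.02487521e-04 -3.12081592e+00] [-0.75211061 -0.14448578 -1.22078939] [ 0.0219713  -0.05476602 -0.02449731]
```

View pics/w2.png

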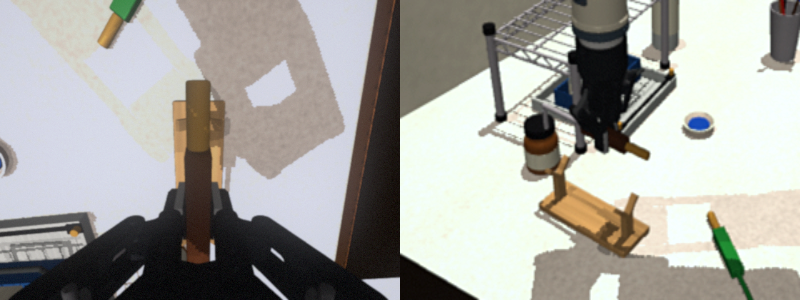

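```bash
python3 go.py 441 40.4 150 -3.019
python3 - <<'E'
from h import *
c=cloud('wrist');s=sensors.sense();t=s['eef_pos']
q=c.reshape(-1,3);q=q[(abs(q[:,1]-t[1])<14)&(q[:,2]>t[2]+5)&(q[:,2]<t[2]+45)&(q[:,0]<t[0]-15)]
for x in np.arange(q[:,0].min(),q[:,0].max(),10):
    r=q[(q[:,0]>=x)&(q[:,0]<x+10)]
    if len(r)>20: print(x.round(1),len(r),r[:,1].min().round(1),r[:,1].mean().round(1),r[:,1].max().round(1),np.percentile(r[:,2],95).round(1))
E
```

```text
turn [ 2.000e-04 -1.000e-04 -1.006e-01] shift m [-0.0268 -0.3012  0.0031] t 5.6
325.0 956 332.6 339.5 346.3 181.0
335.0 886 332.7 339.8 346.8 180.9
345.0 812 333.2 340.0 347.0 180.9
355.0 782 333.2 340.4 347.5 181.4
365.0 1037 332.5 340.3 348.5 185.3
375.0 816 332.9 340.7 348.8 185.2
385.0 589 332.9 341.0 354.7 185.2
```

In the tool's units: -0.1 rad is -0.0318.

Request:
move_arm(
  motion=[
    [0,0,-0.0032,-0.001,-0.015,0,0],
    [0,0,-0.008,-0.004,-0.05,0,0],
    [0,0,-0.0127,-0.009,-0.1,0,0],
    [0,0,-0.0191,-0.014,-0.155,0,0],
    [0,0,-0.0255,-0.019,-0.21,0,0],
    [0,0,-0.0302,-0.024,-0.26,0,0],
    [0,0,-0.0318,-0.026,-0.29,0,0],
    [0,0,-0.0318,-0.027,-0.301,0,0],
  ],
)

```text
clock: 6.6
eef_pos: [442.1, 38.6, 151.7]
tcp_rot: [-3.141, -0.001, -3.023]
contact_force: [1.1, -0.4, -1.2]
opening: 0.18
grasp_force: 58.6
```

Run:
```python
from h import *
s=sensors.sense();print(s['clock'],s['eef_pos'],s['tcp_rot'],s['contact_force'])
snap('top');snap('wrist');p=load('wrist')['p'];q=load('top')['p'][90:240,180:330]
m=np.concatenate([cv2.resize(q,(600,600),interpolation=cv2.INTER_CUBIC),cv2.resize(p,(200,150))[:,:].repeat(4,0)],1)
m[:,600:]=0;m[:150,600:]=cv2.resize(p,(200,150))
cv2.imwrite('pics/t2.png',cv2.convertScaleAbs(m[:,:,::-1],alpha=1.6))
```

```text
6.6 [442.08316611  38.62096046 151.71512991] [-3.14140141e+00 -1.26981552e-03 -3.02264439e+00] [ 1.07645114 -0.35514122 -1.23457114]
```

View pics/t2.png

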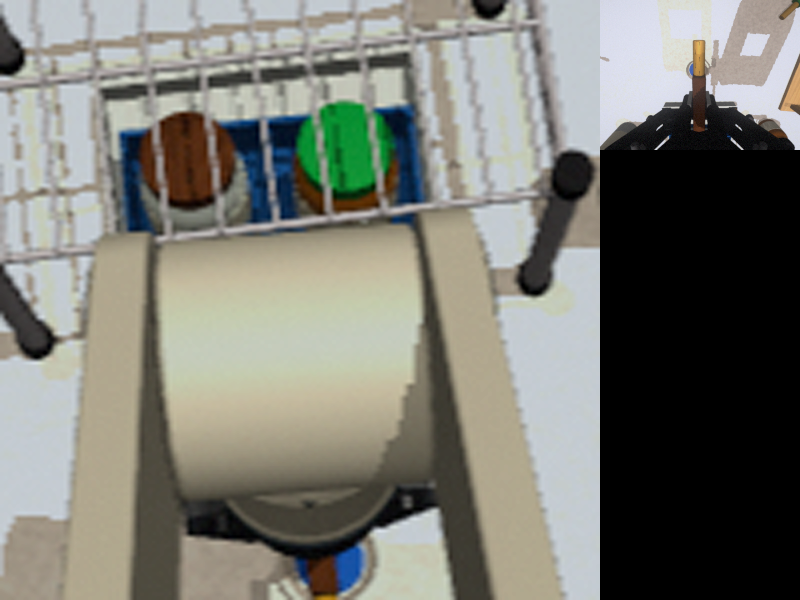

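Top view (crop): the arm now hides the bar, with the jar lids still upright at (188,158) and (345,148). The wrist inset shows the hook held in line. Lowering and reaching over the bar.

Request:
move_arm(
  motion=[
    [0,0,0,0,0.0035,0.015,0],
    [0,0,0,0,0.0035,0.035,0],
    [0,0,0,0,0.0035,0.05,0],
    [0,0,0,0,0.0035,0.057,0],
    [0,0,0,-0.01,0.0035,0.057,0],
    [0,0,0,-0.025,0.0035,0.057,0],
    [0,0,0,-0.037,0.0035,0.057,0],
    [0,0,0,-0.042,0.0035,0.057,0],
  ],
)

```text
clock: 7.7
eef_pos: [485.5, 49.4, 95.6]
tcp_rot: [-3.142, 0.001, -3.021]
contact_force: [-0.5, -1.6, 0.0]
opening: 0.176
grasp_force: 58.6
```

Run:
```python
from h import *
s=sensors.sense();print(s['clock'],s['eef_pos'],s['tcp_rot'],s['contact_force'])
snap('side');q=load('side')['p'][150:280,130:290]
cv2.imwrite('pics/s2.png',cv2.convertScaleAbs(cv2.resize(q,None,fx=4.6,fy=4.6,interpolation=cv2.INTER_CUBIC)[:,:,::-1],alpha=1.7))
z=load('side');K=z['K'];T=z['T']
th=.1256;t=np.array([550,54.2]);c,sn=np.cos(th),np.sin(th)
def pr(w):
    p=T[:3,:3].T@(np.array(w)-T[:3,3]);u=K@p/p[2];return ((u[:2]-[130,150])*4.6).round()
st=lambda x,y,z:[t[0]+c*x-sn*y,t[1]+sn*x+c*y,z]
print('bar L,R',pr(st(51,51,56)),pr(st(43.5,-49,56)),'mid',pr(st(47,1,56)))
e=s['eef_pos'];yw=s['tcp_rot'][2]+np.pi+.0035
l=lambda zz:[e[0]+131*np.cos(yw),e[1]+131*np.sin(yw),zz]
print('limb top,bottom',pr(l(e[2]+19.5)),pr(l(e[2]-22.5)))
d=np.array(l(0)[:2])-t;print('limb station',c*d[0]+sn*d[1],-sn*d[0]+c*d[1])
```

```text
7.7 [485.48144661  49.37378782  95.62523017] [-3.14156601e+00  1.22297549e-03 -3.02051803e+00] [-0.45087134 -1.55027211  0.04945575]
bar L,R [419. 333.] [519. 261.] mid [470. 296.]
limb top,bottom [438. 204.] [440. 265.]
limb station 66.38503104671622 3.1597215837750294
```

View pics/s2.png

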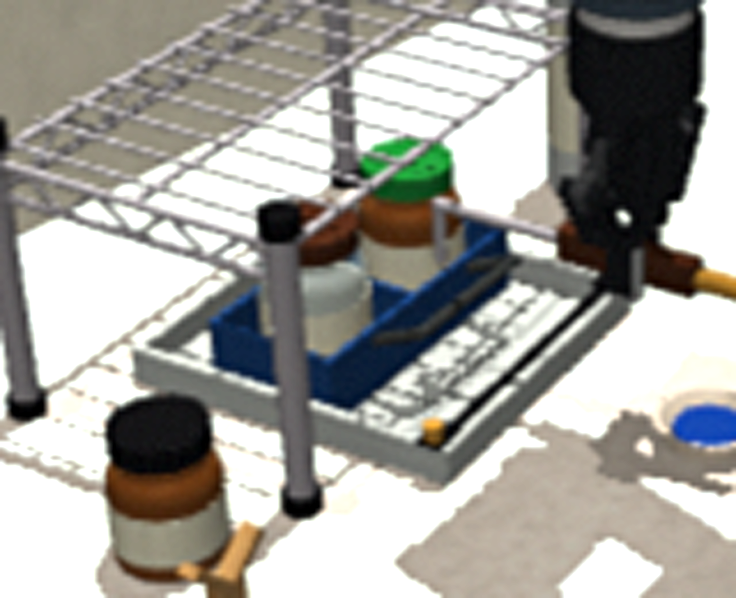

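Side crop: the limb tip at (440,262) hangs above the gap, between the bar (405,330)–(510,265) and the caddy's front face, as computed. Lower it.

Request:
move_arm(
  motion=[
    [0,0,0,0,-0.001,0.005,0],
    [0,0,0,0,-0.002,0.013,0],
    [0,0,0,0,-0.002,0.022,0],
    [0,0,0,0,-0.002,0.031,0],
    [0,0,0,0,-0.002,0.037,0],
    [0,0,0,0,-0.002,0.04,0],
    [0,0,0,0,-0.002,0.04,0],
    [0,0,0,0,-0.002,0.04,0],
  ],
)

```text
clock: 8.75
eef_pos: [484.4, 47.3, 55.5]
tcp_rot: [-3.142, 0.0, -3.02]
contact_force: [0.2, 0.7, 0.1]
opening: 0.175
grasp_force: 58.6
```

```bash
cat > st.py <<'E'
from h import *
s=sensors.sense();e=s['eef_pos'];th=.1256;c,sn=np.cos(th),np.sin(th);d=e[:2]-[550,54.2]
f=s['contact_force'];yw=s['tcp_rot'][2]+np.pi+.0035
print('t',round(s['clock'],2),'TCP st',(c*d[0]+sn*d[1]).round(2),(-sn*d[0]+c*d[1]).round(2),'z',e[2].round(2),'limb',(c*d[0]+sn*d[1]+131).round(1),(-sn*d[0]+c*d[1]+131*(yw-th)).round(1),'F st',(c*f[0]+sn*f[1]).round(2),(-sn*f[0]+c*f[1]).round(2),f[2].round(2),'M',s['wrist_torque'].round(3))
E
python3 st.py
```

```text
t 8.75 TCP st -65.94 1.38 z 55.48 limb 65.1 1.3 F st 0.27 0.68 0.14 M [0.013 0.005 0.048]
```

Request:
move_arm(
  motion=[
    [0,0,0,0.0008,0,0,0],
    [0,0,0,0.0018,0,0,0],
    [0,0,0,0.0028,0,0,0],
    [0,0,0,0.0038,0,0,0],
    [0,0,0,0.0048,0,0,0],
    [0,0,0,0.0058,0,0,0],
    [0,0,0,0.0068,0,0,0],
    [0,0,0,0.0078,0,0,0],
  ],
)

```text
clock: 9.75
eef_pos: [476.4, 46.3, 55.3]
tcp_rot: [-3.142, 0.0, -3.02]
contact_force: [-1.1, -0.5, -0.7]
opening: 0.175
grasp_force: 58.6
```

```bash
python3 st.py
```

```text
t 9.75 TCP st -73.97 1.4 z 55.3 limb 57.0 1.3 F st -1.14 -0.35 -0.7 M [0.006 0.023 0.031]
```

Request:
move_arm(
  motion=[
    [0,0,0,0.001,0,0,0],
    [0,0,0,0.002,0,0,0],
    [0,0,0,0.003,0,0,0],
    [0,0,0,0.004,0,0,0],
    [0,0,0,0.005,0,0,0],
    [0,0,0,0.006,0,0,0],
    [0,0,0,0.007,0,0,0],
    [0,0,0,0.008,0,0,0],
  ],
)

```text
clock: 10.75
eef_pos: [468.6, 45.4, 55.4]
tcp_rot: [3.142, 0.0, -3.02]
contact_force: [5.3, 0.4, -1.8]
opening: 0.178
grasp_force: 58.5
```

```bash
python3 st.py
```

```text
t 10.75 TCP st -81.83 1.43 z 55.36 limb 49.2 1.3 F st 5.31 -0.26 -1.75 M [ 0.083 -0.675 -0.029]
```

Request:
move_arm(
  motion=[
    [0,0,0,0.0012,0,0,0],
    [0,0,0,0.0026,0,0,0],
    [0,0,0,0.0041,0,0,0],
    [0,0,0,0.0056,0,0,0],
    [0,0,0,0.0071,0,0,0],
    [0,0,0,0.0086,0,0,0],
    [0,0,0,0.0101,0,0,0],
    [0,0,0,0.0116,0,0,0],
  ],
)

```text
clock: 11.75
eef_pos: [456.9, 44.0, 55.3]
tcp_rot: [3.142, 0.0, -3.02]
contact_force: [4.7, 1.0, -1.1]
opening: 0.177
grasp_force: 58.5
```

```bash
python3 st.py
```

```text
t 11.75 TCP st -93.62 1.49 z 55.3 limb 37.4 1.4 F st 4.79 0.38 -1.14 M [ 0.049 -0.723 -0.009]
```

Request:
move_arm(
  motion=[
    [0,0,0,0.0015,0,0,0],
    [0,0,0,0.003,0,0,0],
    [0,0,0,0.0045,0,0,0],
    [0,0,0,0.006,0,0,0],
    [0,0,0,0.0075,0,0,0],
    [0,0,0,0.009,0,0,0],
    [0,0,0,0.0105,0,0,0],
    [0,0,0,0.012,0,0,0],
  ],
)

```text
clock: 12.75
eef_pos: [445.0, 42.5, 55.3]
tcp_rot: [3.142, -0.0, -3.02]
contact_force: [4.7, 0.2, -2.6]
opening: 0.176
grasp_force: 58.5
```

Request:
move_arm(
  motion=[
    [0,0,0,0.0015,0,0,0],
    [0,0,0,0.003,0,0,0],
    [0,0,0,0.0045,0,0,0],
    [0,0,0,0.006,0,0,0],
    [0,0,0,0.0075,0,0,0],
    [0,0,0,0.009,0,0,0],
    [0,0,0,0.0105,0,0,0],
    [0,0,0,0.012,0,0,0],
  ],
)

```text
clock: 13.75
eef_pos: [433.1, 41.0, 55.3]
tcp_rot: [3.142, -0.0, -3.02]
contact_force: [5.0, 0.7, -1.6]
opening: 0.174
grasp_force: 58.5
```

```bash
python3 st.py
```

```text
t 13.75 TCP st -117.63 1.59 z 55.28 limb 13.4 1.5 F st 5.08 0.03 -1.64 M [ 0.123 -0.739 -0.035]
```

Request:
move_arm(
  motion=[
    [0,0,0,0.0012,0,0,0],
    [0,0,0,0.0022,0,0,0],
    [0,0,0,0.0032,0,0,0],
    [0,0,0,0.0042,0,0,0],
    [0,0,0,0.0052,0,0,0],
    [0,0,0,0.0062,0,0,0],
    [0,0,0,0.0072,0,0,0],
    [0,0,0,0.0082,0,0,0],
  ],
)

```text
clock: 14.75
eef_pos: [425.0, 40.1, 55.3]
tcp_rot: [3.142, 0.0, -3.02]
contact_force: [4.8, 0.6, -2.5]
opening: 0.177
grasp_force: 58.5
```

```bash
python3 st.py
python3 - <<'E'
from h import *
snap('side');q=load('side')['p'][170:280,150:290]
cv2.imwrite('pics/s3.png',cv2.convertScaleAbs(cv2.resize(q,None,fx=5.4,fy=5.4,interpolation=cv2.INTER_CUBIC)[:,:,::-1],alpha=1.7))
E
```

```text
t 14.75 TCP st -125.78 1.63 z 55.28 limb 5.2 1.5 F st 4.87 -0.02 -2.45 M [ 0.145 -0.785 -0.013]
```

View pics/s3.png

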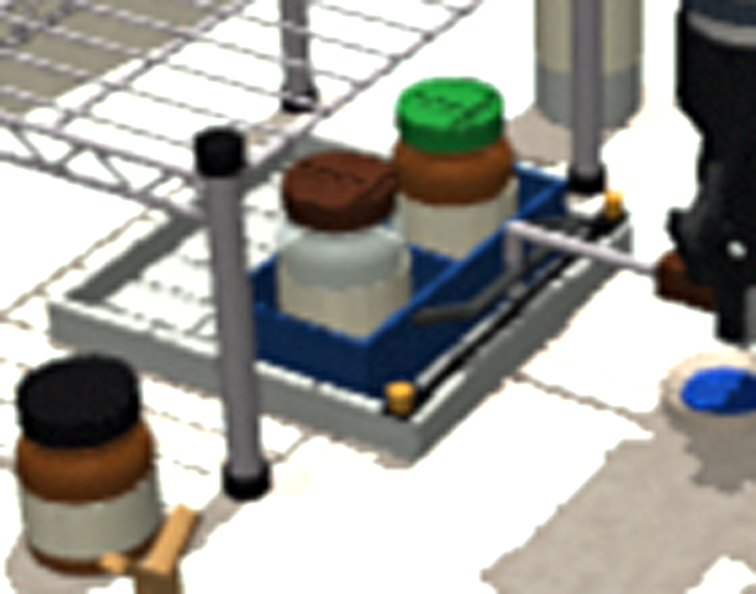

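Side crop: the caddy follows the hook (limb at (513,255) behind the bar). It still has a small gap to the stop bar, the jars are upright and the dish is clear. Continuing slowly.

Request:
move_arm(
  motion=[
    [0,0,0,0.0008,0,0,0],
    [0,0,0,0.0015,0,0,0],
    [0,0,0,0.0022,0,0,0],
    [0,0,0,0.0029,0,0,0],
    [0,0,0,0.0036,0,0,0],
    [0,0,0,0.0043,0,0,0],
    [0,0,0,0.005,0,0,0],
    [0,0,0,0.0057,0,0,0],
  ],
)

```text
clock: 15.8
eef_pos: [419.4, 39.4, 55.3]
tcp_rot: [-3.142, 0.0, -3.02]
contact_force: [4.9, -0.5, -1.8]
opening: 0.174
grasp_force: 58.5
```

```bash
python3 st.py
```

```text
t 15.8 TCP st -131.47 1.66 z 55.29 limb -0.5 1.5 F st 4.84 -1.09 -1.84 M [ 0.077 -0.675 -0.033]
```

Request:
move_arm(
  motion=[
    [0,0,0,0.0006,0,0,0],
    [0,0,0,0.0012,0,0,0],
    [0,0,0,0.0018,0,0,0],
    [0,0,0,0.0024,0,0,0],
  ],
)

```text
clock: 16.3
eef_pos: [417.0, 39.1, 55.3]
tcp_rot: [3.142, 0.0, -3.02]
contact_force: [4.0, 0.4, -2.7]
opening: 0.173
grasp_force: 58.5
```

Request:
move_arm(
  motion=[
    [0,0,0,0.0006,0,0,0],
    [0,0,0,0.0012,0,0,0],
    [0,0,0,0.0018,0,0,0],
  ],
)

```text
clock: 16.68
eef_pos: [415.2, 38.8, 55.3]
tcp_rot: [-3.142, -0.0, -3.02]
contact_force: [5.6, 1.4, -1.5]
opening: 0.173
grasp_force: 58.5
```

Request:
move_arm(
  motion=[
    [0,0,0,0.0006,0,0,0],
    [0,0,0,0.0012,0,0,0],
    [0,0,0,0.0018,0,0,0],
  ],
)

```text
clock: 17.05
eef_pos: [413.4, 38.7, 55.3]
tcp_rot: [3.142, 0.0, -3.02]
contact_force: [4.1, 1.7, -1.5]
opening: 0.173
grasp_force: 58.5
```

```bash
python3 st.py
```

```text
t 17.05 TCP st -137.45 1.69 z 55.29 limb -6.5 1.6 F st 4.28 1.14 -1.52 M [ 0.045 -0.764  0.017]
```

Request:
move_arm(
  motion=[
    [0,0,0,0.0006,0,0,0],
    [0,0,0,0.0012,0,0,0],
    [0,0,0,0.0018,0,0,0],
  ],
)

```text
clock: 17.42
eef_pos: [411.6, 38.4, 55.3]
tcp_rot: [3.142, -0.0, -3.02]
contact_force: [5.2, 0.2, -1.1]
opening: 0.179
grasp_force: 58.5
```

```bash
python3 st.py
```

```text
t 17.43 TCP st -139.31 1.69 z 55.27 limb -8.3 1.6 F st 5.14 -0.46 -1.09 M [ 0.162 -0.733  0.01 ]
```

Request:
move_arm(
  motion=[
    [0,0,0,0.0006,0,0,0],
    [0,0,0,0.0012,0,0,0],
    [0,0,0,0.0018,0,0,0],
  ],
)

```text
clock: 17.8
eef_pos: [409.8, 38.2, 55.3]
tcp_rot: [3.142, 0.0, -3.02]
contact_force: [4.3, -0.1, -0.9]
opening: 0.177
grasp_force: 58.5
```

```bash
python3 st.py
```

```text
t 17.8 TCP st -141.06 1.7 z 55.29 limb -10.1 1.6 F st 4.22 -0.59 -0.93 M [ 0.077 -0.714  0.012]
```

Request:
move_arm(
  motion=[
    [0,0,0,0.0005,0,0,0],
    [0,0,0,0.001,0,0,0],
    [0,0,0,0.0015,0,0,0],
  ],
)

```text
clock: 18.18
eef_pos: [408.3, 38.0, 55.3]
tcp_rot: [-3.142, 0.0, -3.02]
contact_force: [5.5, 0.7, -0.8]
opening: 0.176
grasp_force: 58.5
```

```bash
python3 st.py
```

```text
t 18.18 TCP st -142.56 1.7 z 55.29 limb -11.6 1.6 F st 5.56 0.01 -0.79 M [ 0.057 -0.698  0.002]
```

Request:
move_arm(
  motion=[
    [0,0,0,0.0005,0,0,0],
    [0,0,0,0.001,0,0,0],
    [0,0,0,0.0015,0,0,0],
  ],
)

```text
clock: 18.55
eef_pos: [407.1, 37.8, 55.3]
tcp_rot: [-3.142, 0.0, -3.02]
contact_force: [4.7, 0.4, -1.7]
opening: 0.179
grasp_force: 58.5
```

```bash
python3 st.py
```

```text
t 18.55 TCP st -143.84 1.67 z 55.32 limb -12.8 1.5 F st 4.69 -0.22 -1.71 M [ 0.002 -0.789 -0.104]
```

Request:
move_arm(
  motion=[
    [0,0,0,0.0004,0,0,0],
    [0,0,0,0.0008,0,0,0],
    [0,0,0,0.0012,0,0,0],
  ],
)

```text
clock: 18.92
eef_pos: [406.0, 37.7, 55.3]
tcp_rot: [-3.142, 0.001, -3.021]
contact_force: [6.4, -0.4, -2.3]
opening: 0.181
grasp_force: 58.5
```

```bash
python3 st.py
```

```text
t 18.93 TCP st -144.93 1.64 z 55.35 limb -13.9 1.5 F st 6.29 -1.22 -2.3 M [-0.051 -0.929 -0.169]
```

Request:
move_arm(
  motion=[
    [0,0,0,0.0004,0,0,0],
    [0,0,0,0.0008,0,0,0],
    [0,0,0,0.0012,0,0,0],
  ],
)

```text
clock: 19.3
eef_pos: [405.0, 37.5, 55.4]
tcp_rot: [-3.141, 0.001, -3.021]
contact_force: [7.6, -0.5, -3.3]
opening: 0.174
grasp_force: 58.4
```

```bash
python3 st.py
```

```text
t 19.3 TCP st -145.93 1.57 z 55.39 limb -14.9 1.4 F st 7.48 -1.45 -3.25 M [-0.21  -1.02  -0.253]
```

Request:
move_arm(
  motion=[
    [0,0,0,0.0004,0,0,0],
    [0,0,0,0.0008,0,0,0],
    [0,0,0,0.0012,0,0,0],
  ],
)

```text
clock: 19.68
eef_pos: [404.9, 37.4, 55.6]
tcp_rot: [-3.141, 0.003, -3.021]
contact_force: [10.1, -0.3, -4.9]
opening: 0.174
grasp_force: 58.4
```

```bash
python3 st.py
```

```text
t 19.68 TCP st -146.01 1.54 z 55.58 limb -15.0 1.4 F st 10.0 -1.59 -4.92 M [-0.16  -1.328 -0.163]
```

Request:
move_arm(
  motion=[
    [0,0,0,0.0003,0,0,0],
    [0,0,0,0.0006,0,0,0],
    [0,0,0,0.0009,0,0,0],
    [0,0,0,0.0009,0,0,0],
  ],
)

```text
clock: 20.18
eef_pos: [404.9, 37.4, 55.8]
tcp_rot: [-3.141, 0.005, -3.021]
contact_force: [11.6, -0.1, -5.9]
opening: 0.18
grasp_force: 58.5
```

```bash
python3 st.py
python3 - <<'E'
from h import *
snap('side');snap('top')
a=load('side')['p'][180:270,170:280];b=load('top')['p'][95:200,190:310]
A=cv2.resize(a,(490,400),interpolation=cv2.INTER_CUBIC);B=cv2.resize(b,(300,262),interpolation=cv2.INTER_CUBIC)
m=np.zeros((400,790,3),np.uint8);m[:,:490]=A;m[:262,490:]=B
cv2.imwrite('pics/s4.png',cv2.convertScaleAbs(m[:,:,::-1],alpha=1.7))
E
```

```text
t 20.18 TCP st -146.05 1.52 z 55.76 limb -15.0 1.3 F st 11.54 -1.59 -5.93 M [-0.096 -1.452 -0.225]
```

View pics/s4.png

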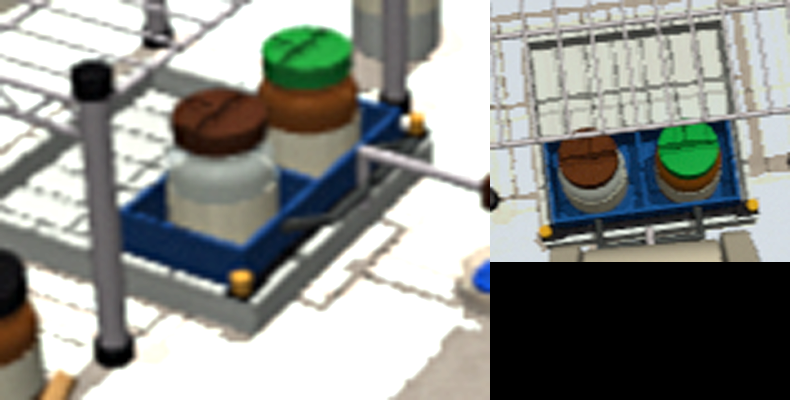

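Both crops show the caddy flat against the stop bar between its thumbscrews (top crop (545,231) and (751,205)), with its edge parallel and the jars upright. Now holding the light pull.

Request:
move_arm(
  motion=[
    [0,0,0,0.0003,0,0,0],
    [0,0,0,0.0005,0,0,0],
    [0,0,0,0.0005,0,0,0],
    [0,0,0,0.0005,0,0,0],
    [0,0,0,0.0005,0,0,0],
    [0,0,0,0.0005,0,0,0],
    [0,0,0,0.0005,0,0,0],
    [0,0,0,0.0005,0,0,0],
  ],
)

```text
clock: 21.28
eef_pos: [404.8, 37.4, 55.8]
tcp_rot: [-3.141, 0.005, -3.021]
contact_force: [14.4, -0.0, -7.5]
opening: 0.179
grasp_force: 58.5
```

Request:
move_arm(
  motion=[
    [0,0,0,0,0,0,0],
    [0,0,0,0,0,0,0],
    [0,0,0,0,0,0,0],
    [0,0,0,0,0,0,0],
    [0,0,0,0,0,0,0],
    [0,0,0,0,0,0,0],
    [0,0,0,0,0,0,0],
    [0,0,0,0,0,0,0],
  ],
)

```text
clock: 22.28
eef_pos: [404.9, 37.4, 55.8]
tcp_rot: [-3.141, 0.005, -3.021]
contact_force: [13.4, 0.0, -6.3]
opening: 0.18
grasp_force: 58.5
```

```bash
python3 st.py
```

```text
t 22.27 TCP st -146.11 1.52 z 55.81 limb -15.1 1.4 F st 13.27 -1.66 -6.34 M [-0.128 -1.66  -0.17 ]
```

Request:
move_arm(
  motion=[
    [0,0,0,-0.001,0,0,0],
    [0,0,0,-0.002,0,0,0],
    [0,0,0,-0.003,0,0,0],
    [0,0,0,-0.0045,0,0,0],
    [0,0,0,-0.006,0,0,0],
    [0,0,0,-0.008,0,0,0],
    [0,0,0,-0.01,0,0,0],
    [0,0,0,-0.0115,0,0,0],
  ],
)

```text
clock: 23.28
eef_pos: [413.3, 38.7, 55.2]
tcp_rot: [3.142, -0.0, -3.02]
contact_force: [-0.1, 0.1, -1.4]
opening: 0.178
grasp_force: 59.2
```

```bash
python3 st.py
```

```text
t 23.27 TCP st -137.55 1.72 z 55.23 limb -6.5 1.6 F st -0.03 0.15 -1.44 M [-0.024 -0.037  0.021]
```

Request:
move_arm(
  motion=[
    [0,0,0,-0.002,0,-0.003,0],
    [0,0,0,-0.002,0,-0.009,0],
    [0,0,0,-0.002,0,-0.018,0],
    [0,0,0,-0.002,0,-0.03,0],
    [0,0,0,-0.002,0,-0.045,0],
    [0,0,0,-0.002,0,-0.062,0],
    [0,0,0,-0.002,0,-0.08,0],
    [0,0,0,-0.002,0,-0.095,0],
  ],
)

```text
clock: 24.28
eef_pos: [415.4, 38.9, 151.8]
tcp_rot: [-3.142, 0.001, -3.02]
contact_force: [1.1, 1.2, -1.2]
opening: 0.178
grasp_force: 59.2
```

```bash
python3 st.py; python3 go.py 420 341 150 -3.120
```

```text
t 24.27 TCP st -135.45 1.66 z 151.77 limb -4.5 1.5 F st 1.28 1.09 -1.17 M [ 0.015 -0.014  0.028]
turn [0.     0.0011 0.0996] shift m [-0.0411  0.2993  0.0018] t 24.27
```

In the tool's units: 0.1 rad is 0.0318.

Request:
move_arm(
  motion=[
    [0,0,0.0016,-0.002,0.015,0,0],
    [0,0,0.0064,-0.007,0.05,0,0],
    [0,0,0.0127,-0.014,0.1,0,0],
    [0,0,0.0191,-0.021,0.155,0,0],
    [0,0,0.0255,-0.029,0.21,0,0],
    [0,0,0.0302,-0.036,0.26,0,0],
    [0,0,0.0318,-0.04,0.29,0,0],
    [0,0,0.0318,-0.041,0.299,0,0],
  ],
)

```text
clock: 25.28
eef_pos: [419.8, 342.3, 151.0]
tcp_rot: [3.141, 0.001, -3.118]
contact_force: [-0.3, -0.8, 0.2]
opening: 0.179
grasp_force: 59.2
```

```bash
python3 - <<'E'
from h import *
snap('wrist')
c=cloud('wrist');s=sensors.sense();t=s['eef_pos'];print(t,s['tcp_rot'])
q=c.reshape(-1,3);q=q[(abs(q[:,1]-t[1])<14)&(q[:,2]>t[2]+5)&(q[:,2]<t[2]+45)&(q[:,0]<t[0]-15)]-t
for x in np.arange(q[:,0].min(),q[:,0].max(),10):
    r=q[(q[:,0]>=x)&(q[:,0]<x+10)]
    if len(r)>20: print(x.round(1),len(r),r[:,1].min().round(1),r[:,1].mean().round(1),r[:,1].max().round(1),np.percentile(r[:,2],95).round(1))
E
python3 go.py 434.6 341.6 130 -3.12
```

```text
[419.77259853 342.11631345 150.83816349] [ 3.14097880e+00  4.99854105e-04 -3.11889433e+00]
-81.9 957 -8.2 -1.3 5.7 27.1
-71.9 878 -8.1 -1.0 6.0 27.2
-61.9 817 -7.6 -0.8 6.3 27.2
-51.9 791 -7.6 -0.4 6.6 28.0
-41.9 1019 -8.3 -0.4 7.6 31.5
-31.9 816 -7.8 0.0 8.1 31.4
-21.9 537 -7.8 0.2 8.1 31.4
turn [0.0006 0.0005 0.0011] shift m [-0.0148 -0.0009  0.0208] t 25.32
```

Request:
move_arm(
  motion=[
    [0,0,0,-0.005,0,0.003,0],
    [0,0,0,-0.011,-0.001,0.015,0],
    [0,0,0,-0.0132,-0.001,0.03,0],
    [0,0,0,-0.0132,-0.001,0.045,0],
    [0,0,0,-0.0132,-0.001,0.06,0],
    [0,0,0,-0.0132,-0.001,0.075,0],
    [0,0,0,-0.0132,-0.001,0.085,0],
    [0,0,0,-0.0132,-0.001,0.085,0],
  ],
)

```text
clock: 26.32
eef_pos: [432.6, 339.7, 64.4]
tcp_rot: [-3.141, -0.001, -3.12]
contact_force: [-0.6, 0.2, -1.1]
opening: 0.176
grasp_force: 59.2
```

```bash
python3 go.py 433 341.6 43 -3.12
```

```text
turn [-0.0009 -0.0012 -0.0002] shift m [-0.0005  0.002   0.0214] t 26.32
```

Request:
move_arm(
  motion=[
    [0,0,0,-0.0003,0.0015,0.005,0],
    [0,0,0,-0.0003,0.0015,0.01,0],
    [0,0,0,-0.0003,0.0015,0.015,0],
    [0,0,0,-0.0003,0.0015,0.018,0],
    [0,0,0,-0.0003,0.0015,0.0195,0],
    [0,0,0,-0.0003,0.0015,0.0195,0],
  ],
)

```text
clock: 27.08
eef_pos: [433.3, 341.4, 45.7]
tcp_rot: [-3.142, -0.0, -3.12]
contact_force: [-0.1, 0.3, -0.3]
opening: 0.18
grasp_force: 59.2
```

```bash
python3 st.py; python3 go.py 433 341.6 43 -3.12
```

```text
t 27.07 TCP st -79.76 299.56 z 45.73 limb 51.2 286.3 F st -0.01 0.33 -0.29 M [-0.013  0.034  0.007]
turn [-0.0001 -0.0001 -0.0004] shift m [0.0003 0.0002 0.0027] t 27.07
```

Request:
move_arm(
  motion=[
    [0,0,0,0,0,0.001,0],
    [0,0,0,0,0,0.002,0],
    [0,0,0,0,0,0.0025,0],
    [0,0,0,0,0,0.0025,0],
  ],
)

```text
clock: 27.58
eef_pos: [433.3, 341.4, 43.3]
tcp_rot: [-3.142, -0.0, -3.12]
contact_force: [-0.8, 1.2, -1.5]
opening: 0.178
grasp_force: 59.2
```

```bash
python3 st.py; python3 go.py 433 341.6 43 -3.12
```

```text
t 27.57 TCP st -79.8 299.55 z 43.26 limb 51.2 286.3 F st -0.62 1.26 -1.48 M [-0.004  0.015  0.05 ]
turn [-0.0001 -0.0001 -0.0003] shift m [0.0003 0.0002 0.0003] t 27.57
```

Request:
move_arm(
  motion=[
    [0,0,0,0,0,0.0005,0],
    [0,0,0,0,0,0.001,0],
    [0,0,0,0,0,0.001,0.016],
    [0,0,0,0,0,0.001,0.018],
    [0,0,0,0,0,0.001,0.02],
    [0,0,0,0,0,0.001,0.024],
    [0,0,0,0,0,0.001,0.03],
    [0,0,0,0,0,0.001,0.045],
  ],
  grip_force=20,
)

```text
clock: 28.58
eef_pos: [433.3, 341.4, 42.3]
tcp_rot: [-3.142, -0.0, -3.12]
contact_force: [0.5, 0.1, 0.6]
opening: 0.519
grasp_force: 0.0
```

```bash
python3 st.py
```

```text
t 28.57 TCP st -79.76 299.57 z 42.29 limb 51.2 286.4 F st 0.52 0.02 0.6 M [-0.019 -0.03   0.037]
```

Released; retreat straight up, then look.

Request:
move_arm(
  motion=[
    [0,0,0,0,0,0,0.06],
    [0,0,0,0,0,-0.01,0.06],
    [0,0,0,0,0,-0.03,0.06],
    [0,0,0,0,0,-0.06,0.06],
    [0,0,0,0,0,-0.1,0.06],
    [0,0,0,0,0,-0.14,0.06],
    [0,0,0,0,0,-0.18,0.06],
    [0,0,0,0,0,-0.2,0.06],
  ],
)

```text
clock: 29.58
eef_pos: [434.0, 341.9, 245.5]
tcp_rot: [3.139, 0.003, -3.12]
contact_force: [0.6, 0.5, -0.1]
opening: 0.7
grasp_force: 0.0
```

Request:
move_arm(
  motion=[
    [0,0,0,0.02,0,0,0.0854],
    [0,0,0,0.06,0,-0.01,0.0854],
    [0,0,0,0.09,0,-0.02,0.0854],
    [0,0,0,0.1,0,-0.02,0.0854],
  ],
)

```text
clock: 30.08
eef_pos: [331.0, 338.8, 261.8]
tcp_rot: [-3.141, -0.001, -3.119]
contact_force: [1.2, 0.5, 0.0]
opening: 1.001
grasp_force: 0.0
```

Run:
```python
from h import *
snap('side');snap('top');snap('wrist');print(sensors.sense()['clock'],sensors.sense()['eef_pos'])
p=load('top')['p'][60:275,110:345];q=load('side')['p'][120:330,120:330]
m=np.concatenate([cv2.resize(p,(400,400),interpolation=cv2.INTER_CUBIC),cv2.resize(q,(400,400),interpolation=cv2.INTER_CUBIC)],1)
cv2.imwrite('pics/f.png',cv2.convertScaleAbs(m[:,:,::-1],alpha=1.6))
c=cloud('wrist')
m=(c[...,2]>58)&(c[...,2]<90)&(abs(c[...,1]-341)<30)&(c[...,0]>340)&(c[...,0]<600);q=c[m]
for x in np.arange(345,590,12):
    s=q[(q[:,0]>=x)&(q[:,0]<x+12)]
    if len(s): s=s[s[:,2]>s[:,2].max()-9];print(x,len(s),s[:,1].min().round(1),s[:,1].mean().round(1),s[:,1].max().round(1),np.percentile(s[:,2],90).round(1))
```

```text
30.225 [332.92720515 339.13699558 261.65850724]
345 75 334.7 341.2 348.0 68.2
357 139 317.2 342.8 366.2 71.1
369 232 317.1 341.2 366.7 71.7
381 111 335.5 342.2 350.2 71.5
393 115 335.7 343.2 350.6 73.0
405 116 335.9 343.4 351.0 72.7
417 113 336.1 343.7 351.4 72.9
429 111 336.4 344.1 351.8 72.9
441 110 336.6 344.2 352.2 73.0
453 103 336.9 344.8 352.6 72.9
465 103 337.1 345.0 353.0 73.0
477 32 337.3 345.0 353.1 72.6
489 46 341.5 345.1 348.5 65.3
501 44 341.8 345.2 348.8 65.4
513 150 320.6 345.9 370.7 75.6
525 36 320.8 344.9 370.9 75.9
537 45 342.6 346.3 349.9 65.5
549 40 342.9 346.4 350.2 65.4
561 19 343.2 346.9 350.4 65.4
585 5 311.1 312.2 313.7 71.0
```

View pics/f.png

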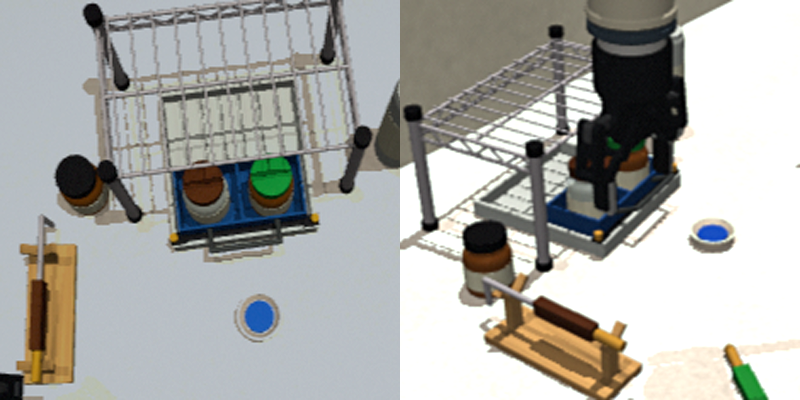

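The final view shows the hook seated level in its rest (top crop (38,305)). The caddy is square on the stop between the thumbscrews (175,238) and (314,217). The jars, dish and varnish jar look undisturbed.

```bash
python3 -c "
from rig import order;print(order.sign_off())"
```

```text
the job is handed in; nothing more can be done
None
```

The job is handed in at about 30 s. The caddy sits square on the stop bar after about a 2 s hold at roughly 13 N pull, which I estimate bears about 8 N on the bar. The hook is back level in its rest, and both jars are upright with nothing else visibly moved.

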